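# Pin the carving stand's turntable

### The arm

A 7-joint arm with a two-finger parallel gripper is mounted at the origin on the work surface. World frame = base frame: x ahead of the robot, y to its left, z up, the work surface at z = 0. Lengths are in m, angles in rad, forces in N, time in s.
With the tool pointing down it reaches from about 0.425 to 0.95 m from the base axis. Payload 4.7 kg.
Tool frame: the origin (TCP) lies between the finger pads; the fingertips stand 19 mm ahead of it and the grasp point (between the pads) is the TCP; z points along the fingers, y is the direction in which the jaws open and shut (so a half turn about z gives the same grasp; the last joint's range is limited). The gripper opens to 85 mm and grips with 20 to 120 N. Pads are 22 mm wide; open, the fingers measure 114 mm over their backs; the gripper's body (76 mm by 85 mm) begins 54 mm behind the grasp point. The pads swing forward as they close: fully open they stand 13 mm farther back than shut.
Start: joints at [-0.029, 0.469, -0.049, 1.532, 0.024, 1.141, -0.082], TCP at [0.675, 0, 0.25] pointing down, gripper open.
Joint ranges: [-2.59, 2.59], [-0.33, 1.99], [-1.39, 1.29], [0.1, 2.45], [-1.04, 4.18], [0.21, 1.99], [-2.66, 2.66]. Speed limits (rad/s): [2.57, 2.57, 3.14, 3.14, 3.14, 3.14, 3.14].

### API

Orientations are given as a rotation vector (axis times angle).
In Python, from cell import manip, fingers, imaging, job_done, status gives the robot as it stands. Calls block until the motion is done:
- manip.move_pose(position, orientation): joint-space move of the TCP to a pose.
- manip.line_to(position, orientation=None, max_speed=0.15, f_stop=None): straight line of the TCP; orientation=None keeps the orientation; max_speed is the mean speed in m/s. With f_stop (N) it stops when the force on the tool has changed by that much, and returns True; else False.
- manip.move_joints(angles): joint-space move.
- fingers.move_gripper(opening, f_grip=None): finger opening in m; f_grip is the grip in N (None keeps the last); returns when the fingers have stopped.
- manip.pause(seconds).
- manip.solve_ik(position, orientation): joint angles nearest the present ones, or None.
- imaging.camera(name): name is "scene" or "side" or "wrist"; returns the picture (384x512x3 uint8, red, green, blue); there is no depth.
- imaging.calibration(name): a dict with "intrinsics" (3x3 intrinsics, pixels), "position" and "rotation" of the camera in the world. Camera axes: x right, y down, z forward; pixel columns grow to the right and rows downward; lengths in m; the calibration is good to about 2 mm. A picture is of the moment at which its call begins: read the wrist's pose just before it. calibration takes no time and is no camera call; for the wrist camera it gives the pose at the moment of the call.
A pose or a line that the arm cannot do raises manip.IKError and nothing moves.
- job_done(): hands the job in, once; it reports no verdict.
Readings, each from a call of its own:
- status.get_clock(): time.
- status.get_qpos(): joint angles.
- status.get_qd(): joint speeds.
- status.get_effort(): joint torques, N m.
- status.get_tool_pos(): TCP position.
- status.get_eef_rot(): TCP orientation.
- status.get_ft_force(): force on the tool from outside, world axes, zero at the start.
- status.get_ft_torque(): the same for the moment, N m.
- status.get_gripper_width(): finger opening in m.
Only numpy, scipy, OpenCV 4.12 (cv2) and the standard library are available. Lean on these libraries where they do the work, as an engineer would, in place of code of your own. Each camera call takes 0.05 s, during which the arm holds its last target. There are 200 camera calls.

### The job

The owl blank on the netsuke carver's stand has to be locked in its carving position. Turn the brass turntable, using the roughed-out owl fixed on it as the handle, until the hole near the turntable's rim lies under the hole in the steel lug; then take the long pin (the one with the tall straight handle) from the pin rack, put it down through both holes until its flange sits flush on the lug, and let go.

Things in the scene. Friction and masses are not known exactly. Their poses are not given: they have to be found in the camera images.
- collar (a joint): Brass turntable, disc 156 mm across, 12 mm thick, top 42 mm above the bench, turning with light friction on a vertical axis in a fixed iron base 210 x 180 x 30 mm; stays where left. Its one through-hole, 26 mm wide, is 60 mm from the axis. Rad: 0 with this hole exactly under the lug's hole, growing anticlockwise from above; starts at 0.7 to 1.45, so turn it clockwise by its value.
- owl_grip (a point): Roughed-out hornbeam owl, fixed upright on the turntable's axis: flat blank 24 mm thick, 40 mm wide, from 42 to 120 mm above the bench. Point: on the axis, inside the body, 86 mm above the bench; grip here across the flat faces. x: along its width, towards the turntable's hole; y: across its thickness; z up. Turns with the turntable.
- lug_hole (a point): 24 mm through-hole in the fixed steel lug, a 62 x 44 x 12 mm tongue over the turntable's rim. Point: centre of its mouth on the lug's top, 58 mm above the bench, 60 mm from the turntable's axis. The turntable runs 4 mm under the lug; below it the base has a 30 mm wide hole, deep enough for the pin. x: outward from the turntable's axis, along the lug; z up.
- pin_grip (a point): Long pin, hanging upright by its flange in a fixed wooden rack (top 64 mm up, 20 mm holes, a short squat-knobbed pin 110 mm beside it). Handle 26 mm across, 50 tall; flange 34 across, 6 thick; steel shank 14 across, 50 long, last 18 tapered to 6. Point: middle of the handle, 31 mm above the flange's underside, 25 below the top, 81 above the tip. z up the pin.
Not all that is in view belongs to the job. What is shaped like the part that bears pin_grip but red is not meant.

How it is judged:
By the outcome, as a careful person would: the job done as asked, in the order asked, and still so for the second after the job is handed in, with the robot touching nothing.
It also fails if it takes over 58 s, if anything falls off the work surface, if the arm or the gripper's body presses on something with over 40 N, if the wrist force passes 120 N, or if a joint passes its speed limit or range.

## Working session

There is one attempt and no reset: what is moved stays moved. The work goes in short steps, each a Python script; the robot and the scene stay as the last script left them, time stands still between calls to the robot, and variables do not carry over. Pictures are saved under pics/ and viewed, about 8 in all and at most 12, crops included, and the job is handed in when it is done.

```bash
ls; mkdir -p pics
python3 - <<'E'
from cell import imaging,status
import cv2,numpy as np
a=imaging.camera("scene");b=imaging.camera("side");w=imaging.camera("wrist")
for n,i in zip("scene side wrist".split(),(a,b,w)):
    cv2.imwrite(f"pics/{n}0.png",i[:,:,::-1]); c=imaging.calibration(n); print(n,np.round(c["intrinsics"],1).tolist(),np.round(c["position"],4),np.round(c["rotation"],3).tolist())
cv2.imwrite("pics/both0.png",cv2.resize(np.vstack([np.hstack([a,b])]),(800,300),interpolation=cv2.INTER_AREA)[:,:,::-1])
print(status.get_clock(),status.get_eef_rot())
E
```

```text
pics
scene [[369.3, 0.0, 256.7], [0.0, 369.3, 197.1], [0.0, 0.0, 1.0]] [0.9748 0.345  0.444 ] [-1.085, -2.236, 1.16]
side [[346.9, 0.0, 253.0], [0.0, 346.9, 189.2], [0.0, 0.0, 1.0]] [ 0.4293 -0.4789  0.503 ] [-2.236, 0.241, -0.126]
wrist [[267.5, 0.0, 258.5], [0.0, 267.5, 193.7], [0.0, 0.0, 1.0]] [0.6754 0.0649 0.3739] [2.878, 0.001, -0.002]
0.15 [-2.22066418e+00 -2.22076958e+00  1.77989801e-03]
```

View pics/scene0.png

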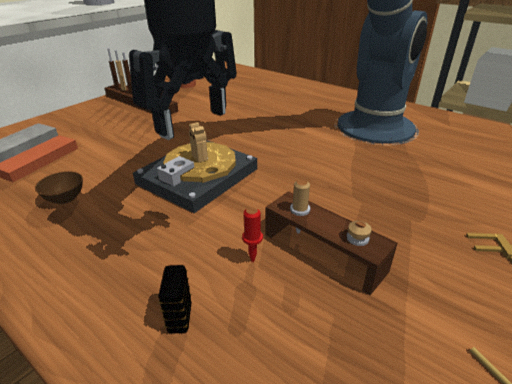

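View pics/side0.png

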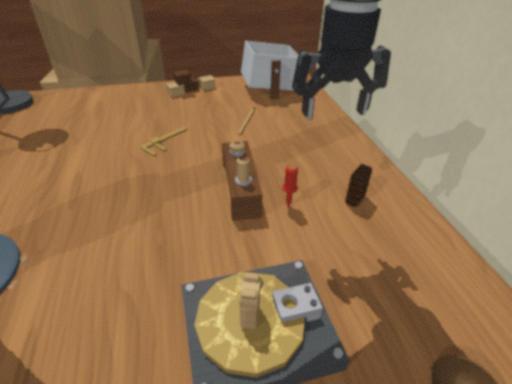

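Candidates for the long pin are the tan tall-handled pin in the rack at scene (301,195), the squat-knobbed pin at (359,232), which is the wrong shape, and the red pin at (253,230), a decoy. I choose the tan one. The stand is at scene (197,170), and the lug is at scene (177,170) and side (297,303). Next I'll take one close composite crop.

```bash
cat > h.py <<'E'
import numpy as np,cv2
from scipy.spatial.transform import Rotation as R
from cell import manip,fingers,imaging,job_done,status
def ray(c,uv):
    d=np.linalg.inv(c["intrinsics"])@[uv[0],uv[1],1.]
    return np.array(c["position"]),R.from_rotvec(c["rotation"]).apply(d) if np.size(c["rotation"])==3 else np.array(c["rotation"])@d
def onz(c,uv,z):
    p,d=ray(c,uv); return p+d*(z-p[2])/d[2]
def proj(c,P):
    q=R.from_rotvec(c["rotation"]).inv().apply(np.array(P)-c["position"]); q=c["intrinsics"]@q; return q[:2]/q[2]
def down(a): # tool down, jaw (y) axis along world angle a
    y=np.array([np.cos(a),np.sin(a),0]);z=np.array([0,0,-1.]);x=np.cross(y,z)
    return R.from_matrix(np.c_[x,y,z]).as_rotvec()
E
python3 - <<'E'
import cv2,numpy as np
s=cv2.imread("pics/scene0.png");d=cv2.imread("pics/side0.png")
A=cv2.resize(s[110:215,125:265],(400,300),interpolation=cv2.INTER_CUBIC) # x2.857
B=cv2.resize(d[255:384,172:344],(400,300),interpolation=cv2.INTER_CUBIC) # x2.326
C=cv2.resize(s[165:285,240:400],(400,300),interpolation=cv2.INTER_CUBIC) # x2.5
D=cv2.resize(d[135:225,200:320],(400,300),interpolation=cv2.INTER_CUBIC) # x3.33
cv2.imwrite("pics/crops.png",np.vstack([np.hstack([A,B]),np.hstack([C,D])]))
E
```

```text
(no output)
```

View pics/crops.png

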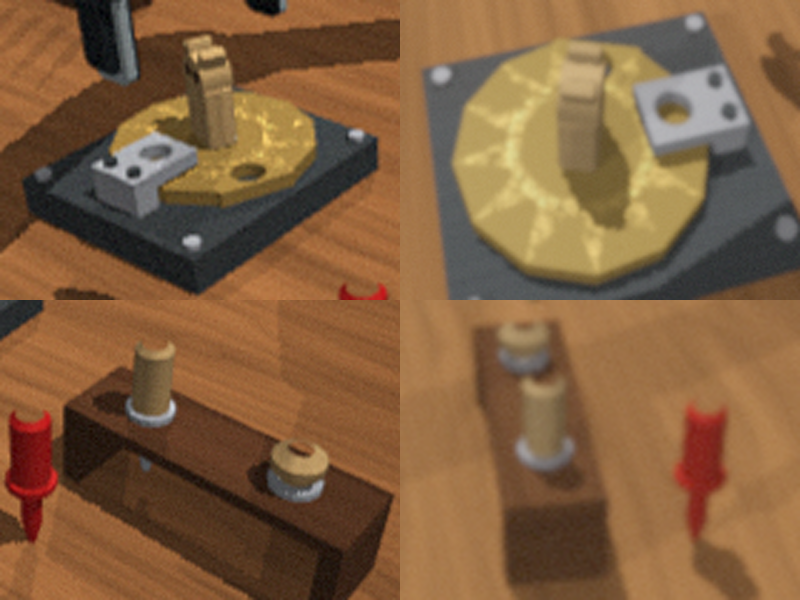

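The crops show the turntable hole at scene (212,170) and the lug hole at scene (179,164) and side (289,301). The long pin's flange is at scene (300,208) and side (243.5,181).

Run:
```python
from h import *
s=imaging.calibration("scene");d=imaging.calibration("side");np.set_printoptions(precision=4,suppress=True)
print("hole",onz(s,(212.2,169.9),.042))
print("lug",onz(s,(179.3,163.6),.058),onz(d,(289.4,301.4),.058))
print("flange",onz(s,(300.4,207.8),.070),onz(d,(243.5,180.8),.070))
print("ptop",onz(s,(302,183.5),.12),onz(d,(243.5,160.5),.12))
im=cv2.imread("pics/side0.png");hsv=cv2.cvtColor(im,cv2.COLOR_BGR2HSV)
m=cv2.inRange(hsv,(20,90,80),(35,255,255));m[:, :180]=0;m[:,345:]=0;m[:255]=0
c=max(cv2.findContours(m,cv2.RETR_EXTERNAL,cv2.CHAIN_APPROX_NONE)[0],key=cv2.contourArea)
P=np.array([onz(d,p[0],.042)[:2] for p in cv2.convexHull(c)],np.float32)
print("disc",cv2.minEnclosingCircle(P))
```

```text
hole [ 0.5106 -0.1441  0.042 ]
lug [ 0.5529 -0.1962  0.058 ] [ 0.5482 -0.2043  0.058 ]
flange [0.5407 0.0931 0.07  ] [0.5366 0.0798 0.07  ]
ptop [0.5426 0.0936 0.12  ] [0.5371 0.08   0.12  ]
disc ((0.4896719753742218, -0.2075616866350174), 0.08339037746191025)
```

Run:
```python
from h import *
np.set_printoptions(precision=4,suppress=True)
a=np.radians(-19); u=np.array([np.cos(a+np.pi/2),np.sin(a+np.pi/2)])
c=np.array([.49,-.206]); t=c-.065*u
manip.move_pose([*t,.25],down(a))
k=imaging.calibration("wrist"); im=imaging.camera("wrist"); cv2.imwrite("pics/w1.png",im[:,:,::-1])
import pickle; pickle.dump(k,open("k1.pkl","wb"))
print(k,status.get_clock(),status.get_qpos(),status.get_tool_pos())
for P in ([*c,.042],[.55,-.2,.058],[.51,-.145,.042]): print(proj(k,P))
```

```text
{'intrinsics': array([[267.4627,   0.    , 258.5211],
       [  0.    , 267.4627, 193.7382],
       [  0.    ,   0.    ,   1.    ]]), 'position': array([ 0.4921, -0.2046,  0.3745]), 'rotation': array([ 2.8428, -0.471 , -0.0604])} 1.475 [ 0.3491  0.2478  0.1054  1.8605 -0.0309  1.0344  0.139 ] [ 0.4705 -0.2659  0.25  ]
[256.8956 123.495 ]
[305.7479 100.5006]
[256.1664  65.2898]
```

View pics/w1.png

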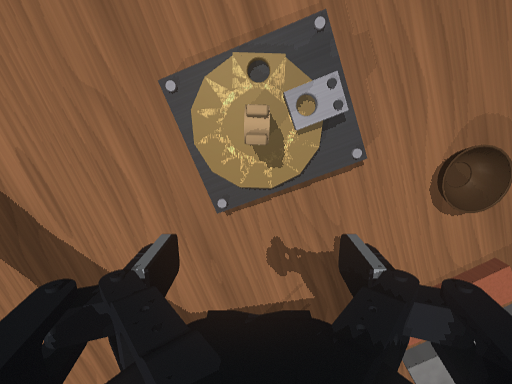

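The wrist picture shows the stand clearly: turntable hole at about (259,70), lug hole at about (307,105), owl across (257,125). I'll refine these with contours.

Run:
```python
from h import *
import pickle; k=pickle.load(open("k1.pkl","rb")); np.set_printoptions(precision=4,suppress=True)
im=cv2.imread("pics/w1.png");hsv=cv2.cvtColor(im,cv2.COLOR_BGR2HSV)
m=cv2.inRange(hsv,(18,90,70),(35,255,255));m[200:]=0;m[:,330:]=0;m[:,:180]=0
c=max(cv2.findContours(cv2.morphologyEx(m,cv2.MORPH_CLOSE,np.ones((3,3))),cv2.RETR_EXTERNAL,cv2.CHAIN_APPROX_NONE)[0],key=cv2.contourArea)
P=np.array([onz(k,p[0],.042)[:2] for p in cv2.convexHull(c)],np.float32)
ctr,r=cv2.minEnclosingCircle(P);print("disc",ctr,r)
# hole: dark blob
h=cv2.inRange(hsv[55:86,243:275],(0,0,0),(180,255,75));
c=max(cv2.findContours(h,cv2.RETR_EXTERNAL,cv2.CHAIN_APPROX_NONE)[0],key=cv2.contourArea)+[243,55]
Q=np.array([onz(k,p[0],.042)[:2] for p in c],np.float32); hc,hr=cv2.minEnclosingCircle(Q);print("hole",hc,hr,cv2.contourArea(c))
# lug: grey mask, inner contour
g=cv2.inRange(hsv[65:140,280:350],(0,0,95),(180,45,255))
cs,hi=cv2.findContours(g,cv2.RETR_CCOMP,cv2.CHAIN_APPROX_NONE)
for c,q in zip(cs,hi[0]):
    if cv2.contourArea(c)>40:
        W=np.array([onz(k,p[0]+[280,65],.058)[:2] for p in c],np.float32); print("lug",q[3],cv2.minEnclosingCircle(W),cv2.minAreaRect(W))
cv2.imwrite("pics/c2.png",cv2.resize(np.hstack([im[40:150,240:355]]),None,fx=4,fy=4,interpolation=cv2.INTER_CUBIC))
```

```text
disc (0.48995670676231384, -0.20572781562805176) 0.08222592622041702
hole (0.5103380680084229, -0.15029050409793854) 0.012836124747991562 368.0
lug -1 ((0.5609716773033142, -0.204112246632576), 0.03758230060338974) ((0.5608847141265869, -0.20403064787387848), (0.06263095885515213, 0.044912442564964294), 2.10597825050354)
lug 0 ((0.582579493522644, -0.21620778739452362), 0.006904169917106628) ((0.5829969644546509, -0.21627628803253174), (0.01195598766207695, 0.013058334589004517), 29.479331970214844)
lug 0 ((0.5493267774581909, -0.20418781042099), 0.012872761115431786) ((0.5493881106376648, -0.20410457253456116), (0.02427268587052822, 0.024778079241514206), 28.494726181030273)
lug 0 ((0.5823647379875183, -0.19229432940483093), 0.007007967215031385) ((0.5819804072380066, -0.1916036456823349), (0.012424036860466003, 0.011708821170032024), 26.331523895263672)
```

Run:
```python
from h import *
np.set_printoptions(precision=4,suppress=True)
ax=np.array([.4896,-.206]); a0=np.radians(-20.4); da=-np.radians(67.5)
manip.move_pose([*ax,.17],down(a0))
manip.line_to([*ax,.086],max_speed=.1,f_stop=15)
print(status.get_tool_pos(),status.get_clock())
fingers.move_gripper(.0,f_grip=40)
print("w",status.get_gripper_width(),status.get_ft_force())
for i in range(1,10):
    manip.move_pose([*ax,.086],down(a0+da*i/9))
manip.pause(.2)
print(status.get_tool_pos(),status.get_ft_force(),status.get_ft_torque(),status.get_gripper_width(),status.get_clock())
k=imaging.calibration("wrist"); im=imaging.camera("wrist"); cv2.imwrite("pics/w2.png",im[:,:,::-1])
import pickle; pickle.dump(k,open("k2.pkl","wb"))
print(proj(k,[.5494,-.2041,.058]),R.from_rotvec(status.get_eef_rot()).as_matrix()[:,1])
```

```text
[ 0.4901 -0.2063  0.0866] 2.9583
w 0.023598138143642915 [-2.6775  0.7647  5.3731]
[ 0.4889 -0.2057  0.0863] [-2.8272  1.696   5.4827] [ 0.3927  0.5472 -0.0204] 0.023537139192370472 6.0
[258.1206 132.5174] [ 0.0364 -0.9993 -0.0011]
```

View pics/w2.png

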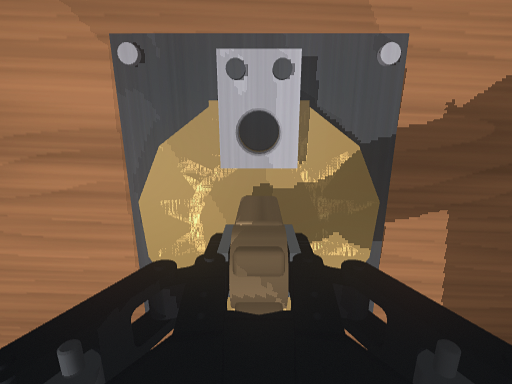

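Disc hole dark beneath lug hole at (258,132), well centred. Release, rise, then look at the stand again and then at the pin from above.

Run:
```python
from h import *
import pickle
np.set_printoptions(precision=4,suppress=True)
def lug(im,k):
    uv=proj(k,[.5494,-.2041,.058]).astype(int); s=45
    hsv=cv2.cvtColor(im,cv2.COLOR_RGB2HSV); o=uv-s; o=np.maximum(o,0)
    g=cv2.inRange(hsv[o[1]:uv[1]+s,o[0]:uv[0]+s],(0,0,95),(180,45,255))
    cs,hi=cv2.findContours(g,cv2.RETR_CCOMP,cv2.CHAIN_APPROX_NONE)
    for c,q in zip(cs,hi[0]):
        if q[3]>=0 and cv2.contourArea(c)>60:
            W=np.array([onz(k,p[0]+o,.058)[:2] for p in c],np.float32); print("lug inner",cv2.minEnclosingCircle(W))
lug(cv2.imread("pics/w2.png")[:,:,::-1].copy(),pickle.load(open("k2.pkl","rb")))
fingers.move_gripper(.05)
p=np.array(status.get_tool_pos()); rv=down(np.radians(-88))
manip.line_to([p[0],p[1],.21],max_speed=.15)
k=imaging.calibration("wrist"); im=imaging.camera("wrist"); cv2.imwrite("pics/w3.png",im[:,:,::-1]); lug(im,k)
print("hole exp px",proj(k,[.5494,-.2041,.058]))
manip.move_pose([.50,.086,.25],rv)
k=imaging.calibration("wrist"); im2=imaging.camera("wrist"); cv2.imwrite("pics/w4.png",im2[:,:,::-1])
pickle.dump(k,open("k4.pkl","wb"))
print(proj(k,[.538,.086,.12]),proj(k,[.538,.086,.07]),status.get_clock())
cv2.imwrite("pics/w34.png",cv2.resize(np.hstack([im,im2]),(800,300),interpolation=cv2.INTER_AREA)[:,:,::-1])
```

```text
lug inner ((0.5495536923408508, -0.20416609942913055), 0.012262389995157719)
lug inner ((0.5495129823684692, -0.20421646535396576), 0.012913509272038937)
lug inner ((0.5820955038070679, -0.21574874222278595), 0.005867893807590008)
lug inner ((0.5816552042961121, -0.1915632039308548), 0.00605620164424181)
hole exp px [258.234 127.779]
[256.9699 152.8128] [257.1449 147.8186] 8.6333
```

View pics/w34.png

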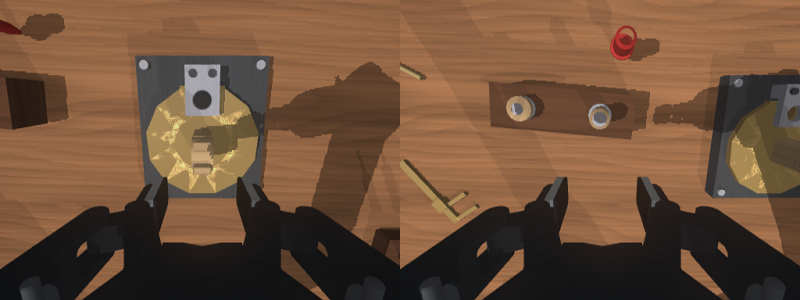

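The left half shows the turntable still aligned under the lug. The right half shows the rack, with the long pin (the one nearer the stand) at full-image (255,148) and the squat pin at (152,139). I'll refine the long pin's position.

Run:
```python
from h import *
import pickle; k=pickle.load(open("k4.pkl","rb")); np.set_printoptions(precision=4,suppress=True)
im=cv2.imread("pics/w4.png");hsv=cv2.cvtColor(im,cv2.COLOR_BGR2HSV)
x0,y0=230,120; H=hsv[y0:180,x0:285]
for n,lo,hi,z in (("tan",(10,60,110),(30,180,255),.12),("flange",(80,0,110),(130,110,255),.07)):
    m=cv2.inRange(H,lo,hi); cs=cv2.findContours(m,cv2.RETR_EXTERNAL,cv2.CHAIN_APPROX_NONE)[0]
    for c in cs:
        if cv2.contourArea(c)<25: continue
        W=np.array([onz(k,p[0]+[x0,y0],z)[:2] for p in c],np.float32); print(n,cv2.boundingRect(c+[x0,y0]),cv2.minEnclosingCircle(W))
cv2.imwrite("pics/c4.png",cv2.resize(im[115:185,225:295],(560,560),interpolation=cv2.INTER_CUBIC))
```

```text
tan (230, 172, 55, 8) ((0.5154848694801331, 0.0852639377117157), 0.026415754109621048)
tan (242, 138, 27, 28) ((0.5389671921730042, 0.08792417496442795), 0.013243130408227444)
flange (241, 133, 22, 15) ((0.5458390116691589, 0.09263041615486145), 0.013875947333872318)
```

View pics/c4.png

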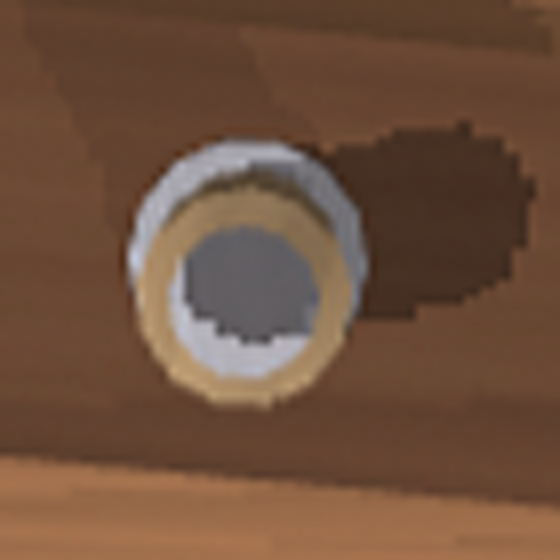

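Run:
```python
from h import *
import pickle
np.set_printoptions(precision=4,suppress=True)
rv=down(-np.pi/2); P=[.539,.088]
fingers.move_gripper(.06)
manip.move_pose([*P,.17],rv); manip.line_to([*P,.095],max_speed=.08,f_stop=12)
print(status.get_tool_pos(),status.get_ft_force())
fingers.move_gripper(0,f_grip=60); print("w",status.get_gripper_width(),status.get_ft_force())
manip.line_to([*P,.215],max_speed=.1); manip.pause(.2)
print("w",status.get_gripper_width(),status.get_ft_force(),status.get_tool_pos())
manip.line_to([.5494,-.2042,.215],max_speed=.15); manip.pause(.3)
print(status.get_tool_pos(),status.get_clock(),R.from_rotvec(status.get_eef_rot()).as_matrix()[:,2])
ims=[]
for n in("wrist","side","scene"):
    k=imaging.calibration(n); im=imaging.camera(n); cv2.imwrite(f"pics/{n}5.png",im[:,:,::-1]); pickle.dump(k,open(f"k5{n}.pkl","wb"))
    tp=np.array(status.get_tool_pos()); uv=proj(k,tp-[0,0,.081]); print(n,"tip exp",uv,"grip",proj(k,tp),"hole",proj(k,[.5495,-.2042,.058]))
    x,y=np.clip((uv-[60,65]).astype(int),0,[392,254]); print(x,y); ims.append(cv2.resize(im[y:y+130,x:x+120],(265,287),interpolation=cv2.INTER_CUBIC))
cv2.imwrite("pics/c5.png",np.hstack(ims)[:,:,::-1])
```

```text
[0.5394 0.0881 0.0954] [ 0.3433  0.0571 -0.8707]
w 0.024786246844293976 [-0.3802  0.0938  3.5183]
w 0.024772269160304592 [-0.4597  0.0888 -1.2519] [0.5388 0.0879 0.2145]
[ 0.5494 -0.204   0.215 ] 14.8 [ 0.      0.0001 -1.    ]
wrist tip exp [257.4697 207.0251] grip [256.9671 255.5293] hole [257.852  185.3281]
197 142
side tip exp [294.4101 267.9781] grip [300.017  224.1902] hole [290.2538 301.165 ]
234 202
scene tip exp [173.1068 128.2481] grip [167.1937  87.7938] hole [177.9582 161.7738]
113 63
```

View pics/c5.png

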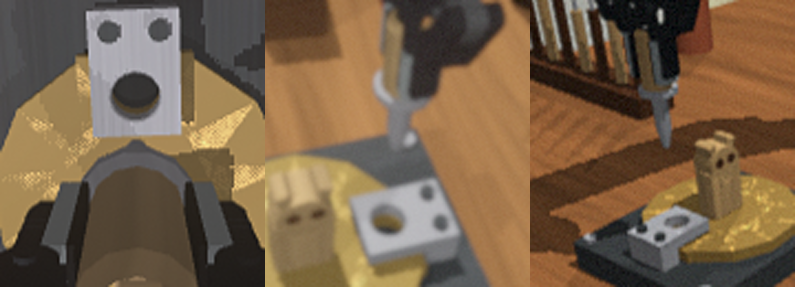

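Pin held upright. In side its tip is at (296,269), 2 px off where expected; in scene it agrees. That's within the clearance, so I'll lower it guarded.

Run:
```python
from h import *
np.set_printoptions(precision=4,suppress=True)
q=[.549,-.2042]
manip.line_to([*q,.145],max_speed=.12,f_stop=12)
s=manip.line_to([*q,.085],max_speed=.04,f_stop=8)
manip.pause(.2); print(s,status.get_tool_pos(),status.get_ft_force(),status.get_gripper_width(),status.get_clock())
ims=[]
for n in("wrist","side","scene"):
    k=imaging.calibration(n); im=imaging.camera(n); cv2.imwrite(f"pics/{n}6.png",im[:,:,::-1])
    uv=proj(k,[.549,-.204,.058]); x,y=np.clip((uv-[60,65]).astype(int),0,[392,254]); ims.append(cv2.resize(im[y:y+130,x:x+120],(265,287),interpolation=cv2.INTER_CUBIC))
cv2.imwrite("pics/c6.png",np.hstack(ims)[:,:,::-1])
```

```text
True [ 0.5489 -0.2042  0.0895] [-0.1926  0.6455  5.3101] 0.02468555676733868 17.1417
```

View pics/c6.png

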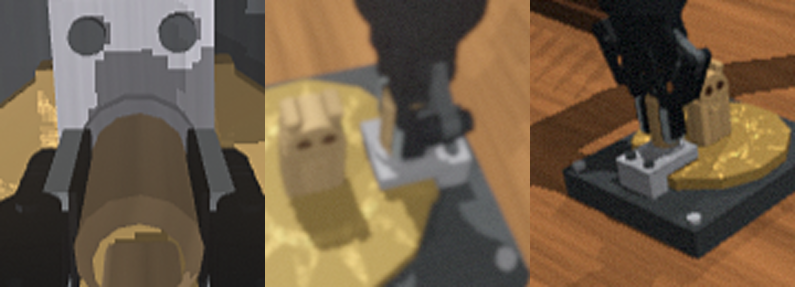

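Contact came at TCP 89.5 mm against the expected 89, so the flange is seated. Now I'll release, retreat and check.

Run:
```python
from h import *
np.set_printoptions(precision=4,suppress=True)
fingers.move_gripper(.05); p=status.get_tool_pos()
manip.line_to([p[0],p[1],.20],max_speed=.1)
manip.line_to([.47,-.2042,.24],max_speed=.12); manip.pause(.3)
ims=[]
for n in("wrist","side","scene"):
    k=imaging.calibration(n); im=imaging.camera(n); cv2.imwrite(f"pics/{n}7.png",im[:,:,::-1])
    for P in([.549,-.204,.064],[.549,-.204,.114]): print(n,proj(k,P))
    uv=proj(k,[.549,-.204,.085]); x,y=np.clip((uv-[60,65]).astype(int),0,[392,254]); print(x,y);ims.append(cv2.resize(im[y:y+130,x:x+120],(265,287),interpolation=cv2.INTER_CUBIC))
cv2.imwrite("pics/c7.png",np.hstack(ims)[:,:,::-1]); print(status.get_clock(),status.get_ft_force(),status.get_tool_pos())
```

```text
wrist [257.6628 109.1206]
wrist [257.482  106.7579]
197 43
side [290.1901 298.7212]
side [292.9107 277.3283]
231 225
scene [177.8378 159.203 ]
scene [174.66   137.4074]
116 85
20.2583 [-0.4358 -0.7115 -0.2472] [ 0.4701 -0.2042  0.2398]
```

View pics/c7.png

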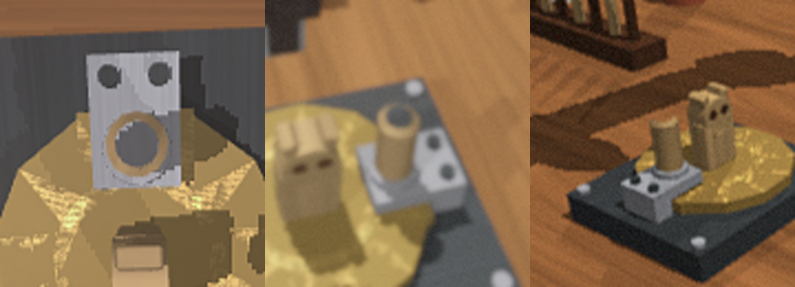

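The pin stands upright with its flange flush on the lug (wrist crop centre (137,145), side (397,150)), and the gripper is clear of everything.

```bash
python3 -c "
from cell import job_done,status
job_done();print(status.get_clock())"
```

```text
the job is handed in; nothing more can be done
the job is handed in; nothing more can be done
```

The owl blank is locked in its carving position and the job is handed in, at about 20 s of the 58 s allowed. I gripped the owl and turned the table about 67.5° (1.18 rad) clockwise. I then took the tan long-handled pin from the rack, put it down through both holes and let go.

**Last checks:**
- **Alignment:** after the turn, the wrist camera showed the turntable's hole dark and centred under the lug's hole.
- **Seating:** the pin met the lug at a tool height of 89.5 mm, against 89 mm expected for a flush flange.
- **After release:** all three cameras showed the pin upright with its flange on the lug and the gripper clear, with the tool force below 1 N.

**Disagreements:**
- My first scene and side camera estimates differed by about 1 cm, and close wrist views settled this.
- Before insertion the pin's tip was about 2 px (roughly 3 mm) off in the side view. That was within the clearance, and the pin went in without catching.

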